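# Tray two hole saws and inspect one under the magnifier

### The arm

A 7-joint arm with a two-finger parallel gripper is mounted at the origin on the work surface. World frame = base frame: x ahead of the robot, y to its left, z up, the work surface at z = 0. Lengths are in m, angles in rad, forces in N, time in s.
With the tool pointing down it reaches from about 0.35 to 0.9 m from the base axis. Payload 19.9 kg.
Tool frame: the origin (TCP) lies midway between the tips of the shut fingers; the grasp point (between the pads) lies 19 mm behind it; z points along the fingers, y is the direction in which the jaws open and shut (so a half turn about z gives the same grasp; the last joint's range is limited). The gripper opens to 94 mm and grips with 3 to 60 N. Pads are 16 mm wide; open, the fingers measure 119 mm over their backs; the gripper's body (75 mm by 177 mm) begins 78 mm behind the grasp point.
Start: joints at [1.089, 0.417, -0.01, 1.614, 0.005, 1.111, -0.053], TCP at [0.267, -0.565, 0.205] pointing down, gripper open.
Joint ranges: [-2.81, 2.81], [-0.39, 2.02], [-1.27, 1.25], [0.06, 2.57], [-1.19, 4.33], [0.19, 2], [-2.82, 2.82]. Speed limits (rad/s): [1.89, 1.89, 2.39, 2.39, 3.01, 3.01, 3.01].

### API

Orientations are given as [roll, pitch, yaw] about the fixed x, y, z axes, in that order (R = Rz(yaw) Ry(pitch) Rx(roll)).
In Python, from workcell import state, vision, finish_job gives the robot as it stands.
- The arm moves only by the tool servo_tool, never from a script. Its argument "deltas" is a list of rows, each a list of 7 numbers: the opening, from -1 (shut) to 1 (fully open), so that 0 is half open, then the shift along the tool's x, y, z in units of 50 mm (1.0 is 50 mm), then the turn, a rotation vector about the tool's x, y, z in units of 6 degrees (1.0 is 6 degrees). In form: [[grip, tx, ty, tz, rx, ry, rz], ...]. A call has exactly 10 rows; each row is the pose to reach, as a shift and turn from the pose measured when the call began, along the tool's axes at that moment; what a row does not reach only later rows make up. A row lasts 1/10 s, in which the tool goes at most 50 mm and 8.59 degrees, less where a joint would pass 70% of its speed; a pose out of reach is approached as far as the arm can. A call with a gripper value outside its range is refused whole. The fingers move at their own pace and stop on an object; the grip force is fixed at half the most. Time passes only in rows, so rows that repeat a pose let the fingers close, or fill a call up. It gives the time, the measured TCP pose, the force and the opening at its end, in the units of the state.
- state(): the state, without advancing time (a new reading comes with each control period).
- vision.grab_frame(name): name is "scene" or "top"; returns a dict with "color" (420x560x3 uint8, red, green, blue), "z_map" (420x560 float32, m along the optical axis (not along the pixel's ray), 0 where there is no reading), "vertical_fov" (degrees; the focal length in pixels is half the picture's height over the tangent of half this angle, whatever the lens; pixels are square), "cx", "cy" (the principal point, pixels), "extrinsics" (4x4, takes a point from camera to world coordinates). Camera axes: x right, y down, z forward; pixel columns grow to the right and rows downward; lengths in m; the calibration is good to about 2 mm. A picture is of the moment at which its call begins.
- finish_job(): hands the job in, once; it reports no verdict.
The state is a dict: "time": time; "joint_positions": joint angles; "qd": joint speeds; "tau": joint torques, N m; "position": TCP position; "orientation": TCP orientation; "force": force on the tool from outside, world axes, zero at the start; "wrist_torque": the same for the moment, N m; "grip_width": opening from 0.0 (shut) to 1.0 (fully open).
Only numpy, scipy, OpenCV 4.12 (cv2) and the standard library are available. Lean on these libraries where they do the work, as an engineer would, in place of code of your own. Each camera call takes 0.05 s, during which the arm holds its last target. There are 200 camera calls.

### The job

Stand the two hole saws that were left out on the bench teeth up in the divided tray, each in an empty cell of its own, setting them down rather than dropping them. Then pick up the hand magnifier by its handle and check the teeth of the wider of those two: hold the lens level and centred over that saw, with its rim at the height of the height gauge's scriber tip, which marks the focus, and finish there, holding it still in the gripper and touching nothing with it. Do not move the gauge's setting, the other tools in the tray or the things lying about on the bench.

Things in the scene. Friction and masses are not known exactly. Their poses are not given: they have to be found in the camera images.
- saw_wide: the wider of the two hole saws left out on the bench: plain steel cup, 54 mm outside diameter, 48 mm tall to the tips of the teeth, 3.5 mm wall, standing on its closed back with the toothed open rim up, 0.16 kg; origin at the centre of its underside, z up its axis. Round: can be gripped across any diameter. Nothing stands within 25 mm of it along world x
- saw_narrow: the narrower of the two hole saws left out on the bench: the same but 35 mm outside diameter, 48 mm tall, 0.09 kg; origin at the centre of its underside, z up its axis. Nothing stands within 25 mm of it along world x
- tray: shallow plywood tray fixed to the bench, 168 mm (its x) by 248 mm (its y), walls and dividers 4 mm thick and 26 mm high above the bench, floor 4 mm thick, divided into 2 by 3 cells about 78 mm square; origin at the centre of its underside
- kept_saw_a: dark steel hole saw already kept in one cell of the tray, 29 mm diameter, 42 mm tall; origin at the centre of its underside; leave it there
- kept_saw_b: dark steel hole saw already kept in another cell of the tray, 40 mm diameter, 44 mm tall; origin at the centre of its underside; leave it there
- sanding_drum: sanding drum standing in a third cell of the tray, 38 mm diameter, 70 mm tall with its thin steel shank up; origin at the centre of its underside; leave it there
- magnifier: hand magnifier lying flat on the bench on its flat underside, 0.11 kg: round black rim 84 mm outside diameter and 16 mm thick around a 72 mm glass, straight black handle 16 mm wide and 22 mm high running along its own -x from 55 to 155 mm from the lens axis; its underside is one plane; origin on the lens axis at the underside, z up along the lens axis
- lens_centre (a point): the middle of the magnifier's glass: on the lens axis, 8 mm above the underside (half the rim's thickness)
- magnifier_grip (a point): a good place to pinch the magnifier's handle across its 16 mm width: 75 mm from the lens axis along the magnifier's own -x, 11 mm above the underside, close to its balance point (about 50 mm from the lens axis)
- scriber_tip (a point): the tip of the height gauge's scriber, a thin flat pointer 8 mm wide sticking out level towards the tray, 135 to 200 mm above the bench. The gauge is a 263 mm tall upright steel column on a dark 95 by 62 mm base fixed at the back of the bench beyond the tray; its locked slide carries the scriber. The column stands 92 mm behind the tip along the point's x; the point's z is up. Do not touch
- screw_jar: glass jar of 60 mm diameter, 78 mm tall, on the bench; origin at its underside; leave alone
- glue_bottle: white glue bottle of 54 mm diameter, 140 mm tall, on the bench; origin at its underside; leave alone
- offcut: pine offcut 45 x 110 x 28 mm lying on the bench near the robot; origin at its underside; leave alone
- screwdriver: screwdriver 190 mm long lying on the bench beyond the magnifier; leave alone
- bar_clamp: bar clamp 260 mm long, about 115 mm wide over its jaws and 40 mm high, lying at the far side of the tray from the magnifier; leave alone
- tray_cell0 (a point): centre of the floor of one tray cell, 4 mm above the bench, at (-41, -81) mm in the tray's frame; three of the six cells are empty but for a few flat wood chips, and which ones varies
- tray_cell1 (a point): centre of the floor of one tray cell, 4 mm above the bench, at (-41, 0) mm in the tray's frame; three of the six cells are empty but for a few flat wood chips, and which ones varies
- tray_cell2 (a point): centre of the floor of one tray cell, 4 mm above the bench, at (-41, 81) mm in the tray's frame; three of the six cells are empty but for a few flat wood chips, and which ones varies
- tray_cell3 (a point): centre of the floor of one tray cell, 4 mm above the bench, at (41, -81) mm in the tray's frame; three of the six cells are empty but for a few flat wood chips, and which ones varies
- tray_cell4 (a point): centre of the floor of one tray cell, 4 mm above the bench, at (41, 0) mm in the tray's frame; three of the six cells are empty but for a few flat wood chips, and which ones varies
- tray_cell5 (a point): centre of the floor of one tray cell, 4 mm above the bench, at (41, 81) mm in the tray's frame; three of the six cells are empty but for a few flat wood chips, and which ones varies
Not all that is in view belongs to the job. Of the things like the magnifier, leave any that is blue or green; of the rest the larger one is meant.

How it is judged:
By the outcome, as a careful person would: the job done as asked, in the order asked, and still so for the second after the job is handed in, while the arm keeps its last pose, push and grip.
It also fails if it takes over 72 s, if anything falls off the work surface, if the arm or the gripper's body presses on something with over 40 N, if the wrist force passes 120 N, or if a joint passes its speed limit or range.

## Working session

There is one attempt and no reset: what is moved stays moved. The work goes in short steps, Python scripts to look and compute and a tool call to move; the robot and the scene stay as the last step left them, time stands still between calls to the robot, and variables do not carry over. Pictures are saved under pics/ and viewed, about 8 in all and at most 12, crops included, and the job is handed in when it is done.

Besides the shell and the picture viewer there is one more tool, called after "Call:" by a JSON object that holds its "fn" and its "kwargs". servo_tool: Moves the arm, as the interface text tells. Its arguments: {"type":"object","properties":{"deltas":{"type":"array"}},"required":["deltas"]}

```bash
mkdir -p pics; cat > h.py <<'E'
import numpy as np, cv2
from workcell import state, vision, finish_job
def grab(n,save=None):
    f=vision.grab_frame(n)
    if save: cv2.imwrite(f'pics/{save}.png',cv2.cvtColor(f['color'],cv2.COLOR_RGB2BGR))
    z=f['z_map'];H,W=z.shape;fl=H/2/np.tan(np.radians(f['vertical_fov'])/2)
    u,v=np.meshgrid(np.arange(W),np.arange(H))
    P=np.stack([(u-f['cx'])/fl*z,(v-f['cy'])/fl*z,z],-1)
    E=np.array(f['extrinsics']);Q=P@E[:3,:3].T+E[:3,3];Q[z==0]=np.nan
    return f,Q
E
python3 - <<'E'
from h import *
s=state();print({k:np.round(v,3).tolist() for k,v in s.items()})
for n in('top','scene'):
    f,Q=grab(n,n+'0');print(n,f['vertical_fov'],np.round(f['extrinsics'],3).tolist());np.savez(n+'0.npz',c=f['color'],Q=Q)
a=cv2.imread('pics/top0.png');cv2.imwrite('pics/top0b.png',cv2.resize(a,(800,600)))
E
```

```text
{'time': 0.0, 'joint_positions': [1.088, 0.418, -0.01, 1.614, 0.005, 1.111, -0.053], 'qd': [0.001, 0.001, 0.001, -0.001, -0.001, -0.001, -0.001], 'tau': [-0.001, -85.124, 0.638, -42.599, -0.049, 0.019, 0.0], 'position': [0.267, -0.565, 0.205], 'orientation': [-3.14, 0.0, 0.441], 'force': [0.387, 0.818, -0.303], 'wrist_torque': [-0.048, -0.013, 0.021], 'grip_width': 0.998}
top 49.04706752926627 [[0.027, -0.998, 0.054, 0.445], [-1.0, -0.026, 0.011, -0.131], [-0.01, -0.054, -0.998, 1.444], [0.0, 0.0, 0.0, 1.0]]
scene 50.717705774349746 [[-0.108, 0.612, -0.783, 1.496], [0.994, 0.061, -0.09, -0.029], [-0.007, -0.789, -0.615, 0.881], [0.0, 0.0, 0.0, 1.0]]
```

View pics/top0.png

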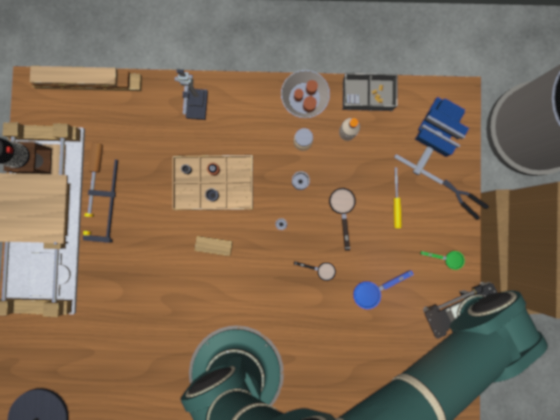

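View pics/scene0.png

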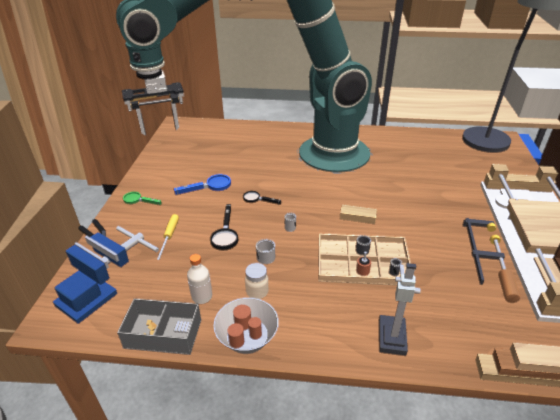

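The top view shows the wide saw at about (301,180), the narrow saw at (281,224), and the tray at (213,182). Its occupied cells are upper-left, upper-middle and lower-middle. The magnifier lens is at (342,201), with its handle running down to (347,247), and the gauge is near (190,95). Next I'll measure these.

```bash
python3 - <<'E'
from h import *
d=np.load('top0.npz');Q=d['Q'];c=d['c'];s=np.load('scene0.npz');S=s['Q']
def reg(Q,u0,u1,v0,v1,zl,zh):
    R=Q[v0:v1,u0:u1].reshape(-1,3);return R[(R[:,2]>zl)&(R[:,2]<zh)]
def info(n,R):
    if len(R)==0: print(n,'none');return
    h=R[:,:2].astype(np.float32);(x,y),r=cv2.minEnclosingCircle(h);rr=cv2.minAreaRect(h)
    print(n,len(R),'circ',round(x,4),round(y,4),round(r,4),'z',np.round(np.percentile(R[:,2],[5,50,95]),4),'rect',np.round(rr[0],4),np.round(rr[1],4),round(rr[2],1))
print('bench',np.nanmedian(Q[250:280,200:290,2]),np.nanmedian(S[170:200,290:330,2]))
info('wide',reg(Q,286,318,165,198,.035,.06))
info('narrow',reg(Q,270,294,212,236,.035,.06))
info('tray',reg(Q,165,262,148,218,.018,.032))
for i,(x,y,w) in enumerate([(172,155,28),(200,155,28),(227,155,28),(172,183,28),(200,183,28),(227,183,28)]):info(i,reg(Q,x,x+w,y,y+28,.034,.09))
info('lens rim',reg(Q,322,362,182,218,.009,.03))
info('handle',reg(Q,335,360,220,255,.012,.03))
info('small',reg(Q,312,342,258,284,.005,.03))
info('jar',reg(Q,290,318,122,150,.06,.1));info('bottle',reg(Q,335,362,112,142,.1,.16))
info('gauge top',reg(Q,165,215,60,125,.1,.3))
for lo in np.arange(.1,.28,.02):info('g top %.2f'%lo,reg(Q,165,215,60,125,lo,lo+.02));info('  g sc',reg(S,375,430,250,350,lo,lo+.02))
info('base',reg(Q,165,215,60,125,.01,.05))
a=cv2.imread('pics/scene0.png')[250:360,360:440];b=cv2.imread('pics/top0.png')[55:130,150:260]
A=cv2.resize(a,None,fx=5,fy=5,interpolation=2)[:550];B=cv2.resize(b,None,fx=3.6,fy=3.6,interpolation=2)
o=np.zeros((560,800,3),np.uint8);o[:550,:400]=A;o[:B.shape[0],402:402+B.shape[1]]=B[:,:398];cv2.imwrite('pics/g.png',o)
E
```

```text
bench 0.0008988742207911571 -0.000416940031748525
wide 72 circ 0.599 -0.1821 0.0271 z [0.0385 0.0463 0.0504] rect [ 0.599  -0.1817] [0.0527 0.0491] 1.0
narrow 41 circ 0.4635 -0.1258 0.0174 z [0.0405 0.0451 0.0503] rect [ 0.4641 -0.1255] [0.0325 0.0338] 28.4
tray 651 circ 0.5874 0.0914 0.148 z [0.0196 0.0247 0.0295] rect [0.5884 0.0913] [0.1688 0.2483] 2.4
0 44 circ 0.626 0.1716 0.0155 z [0.0348 0.0438 0.0499] rect [0.6254 0.1726] [0.0274 0.0285] 8.4
1 122 circ 0.6283 0.0884 0.0188 z [0.0382 0.0441 0.0556] rect [0.6278 0.0885] [0.0355 0.0347] 46.5
2 none
3 1 circ 0.5039 0.1534 0.0001 z [0.0344 0.0344 0.0344] rect [0.5039 0.1534] [0. 0.] 0.0
4 59 circ 0.5477 0.0897 0.0203 z [0.0361 0.045  0.0521] rect [0.5475 0.0894] [0.0372 0.0397] 1.8
5 none
lens rim 465 circ 0.5409 -0.3217 0.0697 z [0.0094 0.0131 0.0203] rect [ 0.5375 -0.3221] [0.0963 0.1068] 5.6
handle 163 circ 0.4337 -0.3241 0.047 z [0.017  0.0228 0.0277] rect [ 0.434  -0.3269] [0.0934 0.0167] 6.5
small 294 circ 0.3205 -0.2706 0.0501 z [0.0055 0.009  0.0149] rect [ 0.3208 -0.2702] [0.074  0.0874] 1.4
jar 251 circ 0.7254 -0.1872 0.
[... 1481 characters left out ...]
1446 0.0166 z [0.2212 0.2248 0.239 ] rect [0.8528 0.1447] [0.0194 0.0322] 22.7
  g sc 137 circ 0.8558 0.1439 0.0195 z [0.2205 0.2239 0.2379] rect [0.8575 0.1429] [0.0371 0.0197] 84.0
g top 0.24 26 circ 0.8544 0.149 0.0104 z [0.2434 0.2569 0.2596] rect [0.8545 0.1495] [0.0097 0.0192] 7.0
  g sc 80 circ 0.8562 0.1489 0.0102 z [0.2413 0.2537 0.2595] rect [0.8567 0.1487] [0.0177 0.0113] 85.7
g top 0.26 14 circ 0.8542 0.1498 0.0094 z [0.2603 0.2621 0.2639] rect [0.8542 0.1498] [0.0167 0.0081] 89.0
  g sc 14 circ 0.8592 0.148 0.009 z [0.2602 0.2608 0.2624] rect [0.8594 0.1485] [0.0165 0.0092] 71.7
base 552 circ 0.8272 0.1462 0.0602 z [0.0164 0.0243 0.0386] rect [0.8287 0.1497] [0.0671 0.107 ] 88.5
```

View pics/g.png

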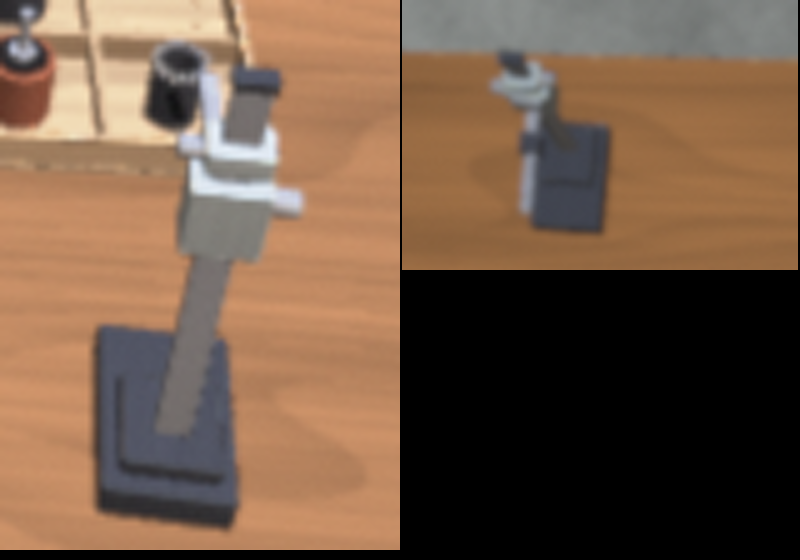

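The right image shows the scriber pointing in -x at roughly 0.17 m. From the depth, the empty cells are 0, 2 and 3. The narrow saw will go to cell 3 and the wide one to cell 0. Next I'll pin down the scriber height and the magnifier, and write a move helper.

```bash
cat >> h.py <<'E'
from scipy.spatial.transform import Rotation as Ro
def plan(p,yaw,s=None):
    "delta from measured pose to (p, tool down, yaw) in tool units"
    s=s or state();R=Ro.from_euler('xyz',s['orientation'])
    d=R.inv().apply(np.array(p)-s['position'])/.05
    r=(R.inv()*Ro.from_euler('xyz',[np.pi,0,yaw])).as_rotvec(degrees=True)/6
    print('delta',np.round(d,3),'rot',np.round(r,3))
E
python3 - <<'E'
from h import *
for n,(u0,u1,v0,v1) in (('top',(165,215,60,125)),('scene',(375,430,250,350))):
    Q=np.load(n+'0.npz')['Q'][v0:v1,u0:u1].reshape(-1,3)
    m=(Q[:,2]>.13)&(Q[:,2]<.21)&(Q[:,0]<.815);R=Q[m];print(n,len(R),'xmin',R[:,0].min(),'z',np.percentile(R[:,2],[5,25,50,75,95]).round(4),'y',np.median(R[:,1]))
d=np.load('top0.npz');Q=d['Q'];c=d['c'].astype(int)
# magnifier by dark pixels
m=np.zeros(c.shape[:2],bool);m[180:255,322:365]=True
m&=(c.max(-1)<75)
P=Q[m];P=P[np.isfinite(P[:,2])];print(len(P),np.median(P[:,2]))
H=P[P[:,0]<.475];Rm=P[P[:,0]>.485]
(x,y),r=cv2.minEnclosingCircle(Rm[:,:2].astype(np.float32));print('rim',x,y,r,np.median(Rm[:,2]))
rr=cv2.minAreaRect(H[:,:2].astype(np.float32));print('handle',rr,np.median(H[:,2]))
hc=np.array(rr[0]);v=np.array([x,y])-hc;print('dist',np.linalg.norm(v),'yaw',np.arctan2(v[1],v[0]))
l=cv2.fitLine(H[:,:2].astype(np.float32),cv2.DIST_L2,0,.01,.01).ravel();print('line yaw',np.arctan2(l[1],l[0]))
plan([.4637,-.1257,.12],np.pi/2)
E
```

```text
top 70 xmin 0.7642858266845989 z [0.1655 0.1694 0.172  0.1749 0.1801] y 0.15218154481075433
scene 37 xmin 0.7668558064391684 z [0.1694 0.1703 0.1714 0.1721 0.1739] y 0.1522037782780074
66 0.022900741871734298
rim 0.0 0.0 0.0 nan
handle ((0.43725866079330444, -0.3264751434326172), (0.07408352941274643, 0.010855905711650848), 7.062417030334473) 0.022900741871734298
dist 0.5456932798909128 yaw 2.500244920477206
line yaw 0.12649207
delta [ 7.316 -6.261  1.704] rot [-1.0000e-02 -5.0000e-03 -1.0791e+01]
  return _methods._mean(a, axis=axis, dtype=dtype,
  ret = ret.dtype.type(ret / rcount)
```

Call:
{"fn": "servo_tool", "kwargs": {"deltas": [[0.5,7.3,-6.26,0.5,0,0,-10.8],[0.5,7.3,-6.26,0.5,0,0,-10.8],[0.5,7.3,-6.26,0.5,0,0,-10.8],[0.5,7.3,-6.26,0.5,0,0,-10.8],[0.5,7.3,-6.26,0.5,0,0,-10.8],[0.5,7.3,-6.26,0.5,0,0,-10.8],[0.5,7.3,-6.26,0.5,0,0,-10.8],[0.5,7.3,-6.26,1.7,0,0,-10.8],[0.5,7.3,-6.26,1.7,0,0,-10.8],[0.5,7.3,-6.26,1.7,0,0,-10.8]]}}

```text
time: 1.1
position: [0.4634, -0.1243, 0.1195]
orientation: [-3.141, -0.001, 1.572]
force: [1.0, -0.7, 1.2]
grip_width: 0.748
```

```bash
python3 - <<'E'
from h import *
s=state();print(np.round(s['position'],4),np.round(s['orientation'],3),s['time'],s['grip_width'],np.round(s['joint_positions'],2))
plan([.4637,-.1257,.026],np.pi/2,s)
f,Q=grab('scene','s1');a=cv2.imread('pics/s1.png')[130:290,180:420];cv2.imwrite('pics/s1c.png',cv2.resize(a,None,fx=3,fy=3,interpolation=2))
# magnifier rim: points above bench near lens
Q=np.load('top0.npz')['Q'][180:222,320:365].reshape(-1,3)
from scipy.optimize import least_squares
P=Q[(Q[:,2]>.011)&(Q[:,2]<.022)&(np.hypot(Q[:,0]-.54,Q[:,1]+.32)<.05)]
r=least_squares(lambda p:np.hypot(P[:,0]-p[0],P[:,1]-p[1])-.039,[.54,-.32],loss='soft_l1',f_scale=.003);print('rim',r.x,np.percentile(np.hypot(*(P[:,:2]-r.x).T),[5,50,95]),len(P))
E
```

```text
[ 0.4634 -0.1243  0.1195] [-3.141e+00 -1.000e-03  1.572e+00] 1.1 0.7477310306603159 [ 0.58  0.3  -0.44  2.03  0.17  0.84  0.04]
delta [-0.03   0.007  1.87 ] rot [-0.002 -0.009  0.011]
rim [ 0.54039407 -0.31332061] [0.00894796 0.03311349 0.04228299] 341
```

View pics/s1c.png

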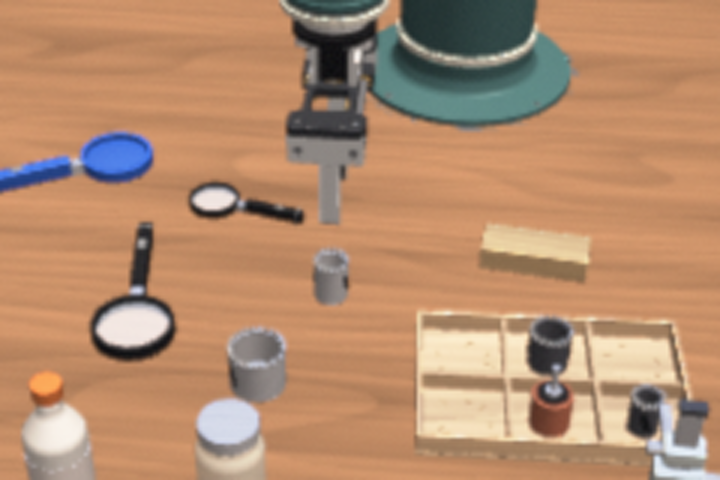

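The gripper is lined up above the narrow saw at crop (331,275), so I'll descend and grip.

Call:
{"fn": "servo_tool", "kwargs": {"deltas": [[0.5,-0.03,0,0.6,0,0,0],[0.5,-0.03,0,1.2,0,0,0],[0.5,-0.03,0,1.6,0,0,0],[0.5,-0.03,0,1.86,0,0,0],[0.5,-0.03,0,1.86,0,0,0],[-1,-0.03,0,1.86,0,0,0],[-1,-0.03,0,1.86,0,0,0],[-1,-0.03,0,1.86,0,0,0],[-1,-0.03,0,1.86,0,0,0],[-1,-0.03,0,1.86,0,0,0]]}}

```text
time: 2.15
position: [0.4643, -0.1188, 0.0241]
orientation: [-3.14, -0.004, 1.578]
force: [-2.4, -0.4, 6.3]
grip_width: 0.37
```

```bash
python3 - <<'E'
from h import *
s=state();print(np.round(s['position'],4),np.round(s['orientation'],3),s['time'],s['grip_width']*94,np.round(s['force'],1))
plan([.6328,.0120,.12],np.pi/2,s)
E
```

```text
[ 0.4643 -0.1188  0.0241] [-3.14  -0.004  1.578] 2.15 34.81447339908848 [-2.4 -0.4  6.3]
delta [ 2.601  3.386 -1.913] rot [-0.016 -0.038  0.067]
```

The TCP drifted about 7 mm in y, so I'll check before lifting.

Call:
{"fn": "servo_tool", "kwargs": {"deltas": [[0.3,0,0,0,0,0,0],[0.3,0,0,0,0,0,0],[0.3,0,0,0,0,0,0],[0.3,0,0,0,0,0,0],[0.3,0,0,0,0,0,0],[0.3,0,0,0,0,0,0],[0.3,0,0,0,0,0,0],[0.3,0,0,0,0,0,0],[0.3,0,0,0,0,0,0],[0.3,0,0,0,0,0,0]]}}

```text
time: 3.15
position: [0.4642, -0.1188, 0.0241]
orientation: [-3.14, -0.004, 1.578]
force: [0.3, 0.0, -0.5]
grip_width: 0.652
```

```bash
python3 - <<'E'
from h import *
s=state();print(np.round(s['position'],4),np.round(s['orientation'],3),s['time'],s['grip_width']*94,np.round(s['force'],1),np.round(s['joint_positions'],3))
f,Q=grab('scene','s2');R=Q[140:240,250:330].reshape(-1,3)
R=R[(R[:,2]>.008)&(R[:,2]<.055)&(abs(R[:,0]-.464)<.03)]
for lo in np.arange(.01,.055,.01):
    q=R[(R[:,2]>lo)&(R[:,2]<lo+.01)];print(lo,len(q),q.min(0).round(4),q.max(0).round(4)) if len(q) else 0
plan([.4637,-.1257,.026],np.pi/2,s)
E
```

```text
[ 0.4642 -0.1188  0.0241] [-3.14  -0.004  1.578] 3.15 61.31744657933002 [ 0.3  0.  -0.5] [ 0.515  0.464 -0.386  2.09   0.28   0.639 -0.055]
0.01 12 [ 0.4669 -0.1435  0.0103] [ 0.4865 -0.1094  0.018 ]
0.02 14 [ 0.4352 -0.143   0.0201] [ 0.4836 -0.1089  0.0298]
0.03 21 [ 0.435  -0.1432  0.0304] [ 0.4848 -0.1097  0.0399]
0.04 24 [ 0.4539 -0.1433  0.0419] [ 0.4849 -0.1097  0.05  ]
delta [-0.137 -0.011 -0.039] rot [-0.017 -0.038  0.067]
```

Call:
{"fn": "servo_tool", "kwargs": {"deltas": [[0.3,-0.14,0,-0.04,0,0,0],[0.3,-0.14,0,-0.04,0,0,0],[0.3,-0.14,0,-0.04,0,0,0],[0.3,-0.14,0,-0.04,0,0,0],[-1,-0.14,0,-0.04,0,0,0],[-1,-0.14,0,-0.04,0,0,0],[-1,-0.14,0,-0.04,0,0,0],[-1,-0.14,0,-0.04,0,0,0],[-1,-0.14,0,-0.04,0,0,0],[-1,-0.14,0,-0.04,0,0,0]]}}

```text
time: 4.2
position: [0.4643, -0.1258, 0.0261]
orientation: [-3.14, -0.004, 1.578]
force: [-0.4, 0.1, 0.4]
grip_width: 0.37
```

```bash
python3 - <<'E'
from h import *
s=state();print(np.round(s['position'],4),np.round(s['orientation'],3),s['time'],s['grip_width']*94,np.round(s['force'],1),np.round(s['joint_positions'],3))
plan([.6328,.0120,.12],np.pi/2,s)
E
```

```text
[ 0.4643 -0.1258  0.0261] [-3.14  -0.004  1.578] 4.2 34.79647667504988 [-0.4  0.1  0.4] [ 0.529  0.462 -0.387  2.085  0.277  0.645 -0.038]
delta [ 2.739  3.386 -1.873] rot [-0.016 -0.038  0.068]
```

Call:
{"fn": "servo_tool", "kwargs": {"deltas": [[-1,0,0,-0.8,0,0,0],[-1,0,0,-1.6,0,0,0],[-1,0.5,0.6,-1.88,0,0,0.03],[-1,1.0,1.25,-1.88,0,0,0.07],[-1,1.5,1.9,-1.88,0,0,0.07],[-1,2.0,2.5,-1.88,0,0,0.07],[-1,2.4,3.0,-1.88,0,0,0.07],[-1,2.74,3.39,-1.88,0,0,0.07],[-1,2.74,3.39,-1.88,0,0,0.07],[-1,2.74,3.39,-1.88,0,0,0.07]]}}

```text
time: 5.2
position: [0.6327, 0.0123, 0.1198]
orientation: [-3.139, -0.004, 1.571]
force: [0.5, -0.1, -1.4]
grip_width: 0.372
```

```bash
python3 - <<'E'
from h import *
s=state();print(np.round(s['position'],4),np.round(s['orientation'],3),s['time'],s['grip_width']*94,np.round(s['force'],1),np.abs(s['qd']).max())
f,Q=grab('scene');R=Q.reshape(-1,3)
for lo in np.arange(.08,.16,.01):
    q=R[(R[:,2]>lo)&(R[:,2]<lo+.01)&(abs(R[:,0]-.633)<.06)&(abs(R[:,1]-.012)<.05)];print(lo.round(2),len(q),q.min(0).round(4),q.max(0).round(4)) if len(q) else 0
s=state();print(np.round(s['position'],4));plan([.6328,.0120,.0315],np.pi/2,s)
E
```

```text
[0.6327 0.0123 0.1198] [-3.139 -0.004  1.571] 5.2 34.94360230068335 [ 0.5 -0.1 -1.4] 0.023288255453297654
0.09 25 [ 0.6379 -0.0045  0.0917] [0.6512 0.0269 0.0999]
0.1 38 [ 0.6376 -0.005   0.1   ] [0.652  0.0284 0.1098]
0.11 33 [ 0.6317 -0.0058  0.1103] [0.654 0.028 0.12 ]
0.12 25 [ 0.623  -0.0037  0.1202] [0.6636 0.0274 0.13  ]
0.13 55 [ 0.6199 -0.0045  0.13  ] [0.6653 0.029  0.1398]
0.14 33 [ 0.6277 -0.0047  0.1401] [0.6663 0.0282 0.1498]
0.15 21 [0.6594 0.0028 0.1506] [0.6671 0.02   0.1596]
[0.6325 0.0115 0.12  ]
delta [0.003 0.011 1.769] rot [-0.025 -0.035 -0.004]
```

Call:
{"fn": "servo_tool", "kwargs": {"deltas": [[-1,0,0,0.6,0,0,0],[-1,0,0,1.2,0,0,0],[-1,0,0,1.55,0,0,0],[-1,0,0,1.68,0,0,0],[-1,0,0,1.72,0,0,0],[-1,0,0,1.75,0,0,0],[-1,0,0,1.77,0,0,0],[-1,0,0,1.78,0,0,0],[-1,0,0,1.79,0,0,0],[-1,0,0,1.79,0,0,0]]}}

```text
time: 6.25
position: [0.6323, 0.0118, 0.0307]
orientation: [-3.139, -0.004, 1.57]
force: [-0.2, -0.3, -1.6]
grip_width: 0.37
```

Call:
{"fn": "servo_tool", "kwargs": {"deltas": [[-1,0,0,0.005,0,0,0],[-1,0,0,0.01,0,0,0],[-1,0,0,0.015,0,0,0],[-1,0,0,0.02,0,0,0],[-1,0,0,0.02,0,0,0],[0,0,0,0.02,0,0,0],[0,0,0,0.02,0,0,0],[0,0,0,0.02,0,0,0],[0,0,0,0.02,0,0,0],[0,0,0,0.02,0,0,0]]}}

```text
time: 7.25
position: [0.6323, 0.0119, 0.0296]
orientation: [-3.139, -0.004, 1.57]
force: [0.2, -0.7, -0.7]
grip_width: 0.502
```

```bash
python3 - <<'E'
from h import *
s=state();print(np.round(s['position'],4),np.round(s['orientation'],3),s['time'],s['grip_width']*94,np.round(s['force'],1),np.abs(s['qd']).max())
plan([.599,-.182,.15],np.pi/2,s)
E
```

```text
[0.6323 0.0119 0.0296] [-3.139 -0.004  1.57 ] 7.25 47.18731615141995 [ 0.2 -0.7 -0.7] 0.0008000971171949213
delta [-3.869 -0.669 -2.42 ] rot [-0.023 -0.035 -0.005]
```

Call:
{"fn": "servo_tool", "kwargs": {"deltas": [[0,0,0,-0.6,0,0,0],[0,0,0,-1.4,0,0,0],[0,-0.3,0,-1.9,0,0,0],[0.6,-1.2,-0.2,-1.9,0,0,0],[0.6,-2.1,-0.4,-1.9,0,0,0],[0.6,-3.0,-0.6,-1.9,0,0,0],[0.6,-3.6,-0.67,-1.9,0,0,0],[0.6,-3.87,-0.67,-1.7,0,0,0],[0.6,-3.87,-0.67,-1.5,0,0,0],[0.6,-3.87,-0.67,-1.5,0,0,0]]}}

```text
time: 8.25
position: [0.5983, -0.18, 0.1021]
orientation: [-3.137, -0.005, 1.572]
force: [0.4, -0.1, -0.2]
grip_width: 0.802
```

```bash
python3 - <<'E'
from h import *
f,Q=grab('scene','s3');R=Q[200:300,230:320].reshape(-1,3)
for lo in np.arange(.01,.05,.01):
    q=R[(R[:,2]>lo)&(R[:,2]<lo+.01)&(abs(R[:,0]-.6)<.04)&(abs(R[:,1]+.182)<.035)];print(lo.round(2),len(q),q.min(0).round(4),q.max(0).round(4))
s=state();print(np.round(s['position'],4),s['grip_width']*94);plan([.599,-.182,.0265],np.pi/2,s)
a=cv2.imread('pics/s3.png')[180:300,230:430];cv2.imwrite('pics/s3c.png',cv2.resize(a,None,fx=4,fy=4,interpolation=2))
E
```

```text
0.01 84 [ 0.5734 -0.2072  0.0101] [ 0.6283 -0.1568  0.0198]
0.02 80 [ 0.575  -0.206   0.0201] [ 0.6295 -0.1565  0.0299]
0.03 100 [ 0.5745 -0.2058  0.0303] [ 0.6294 -0.1568  0.0399]
0.04 94 [ 0.5735 -0.2083  0.0401] [ 0.6278 -0.1562  0.0491]
[ 0.5988 -0.1796  0.103 ] 75.12248493993253
delta [-0.055  0.01   1.53 ] rot [-0.036 -0.049  0.016]
```

View pics/s3c.png

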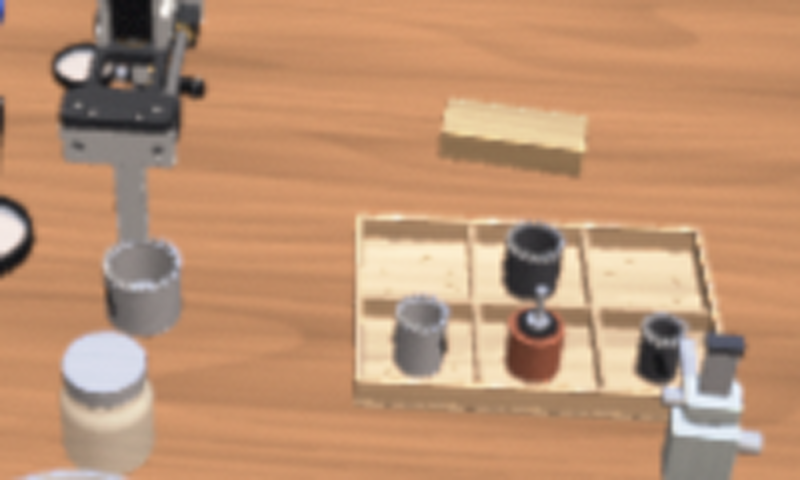

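The narrow saw stands upright in cell 3 at crop (420,335), and the gripper is over the wide saw at crop (142,285). I'll descend and grip.

Call:
{"fn": "servo_tool", "kwargs": {"deltas": [[0.6,-0.05,0,0.5,-0.03,-0.05,0],[0.6,-0.05,0.04,1.0,-0.03,-0.05,0],[0.6,-0.05,0.04,1.4,-0.03,-0.05,0],[0.6,-0.05,0.04,1.53,-0.03,-0.05,0],[0.6,-0.05,0.04,1.53,-0.03,-0.05,0],[-1,-0.05,0.04,1.53,-0.03,-0.05,0],[-1,-0.05,0.04,1.53,-0.03,-0.05,0],[-1,-0.05,0.04,1.53,-0.03,-0.05,0],[-1,-0.05,0.04,1.53,-0.03,-0.05,0],[-1,-0.05,0.04,1.53,-0.03,-0.05,0]]}}

```text
time: 9.3
position: [0.6009, -0.1818, 0.0274]
orientation: [3.141, 0.0, 1.572]
force: [-1.6, 1.6, 7.0]
grip_width: 0.576
```

```bash
python3 - <<'E'
from h import *
s=state();print(np.round(s['position'],4),np.round(s['orientation'],3),s['time'],s['grip_width']*94,np.round(s['force'],1))
plan([.5508,.0087,.12],np.pi/2,s)
E
```

```text
[ 0.6009 -0.1818  0.0274] [3.141 0.    1.572] 9.3 54.14440532773899 [-1.6  1.6  7. ]
delta [ 3.812 -0.995 -1.855] rot [0.003 0.005 0.016]
```

Call:
{"fn": "servo_tool", "kwargs": {"deltas": [[-1,0,0,-0.8,0,0,0],[-1,0,0,-1.6,0,0,0],[-1,0.5,-0.2,-1.86,0,0,0],[-1,1.2,-0.4,-1.86,0,0,0],[-1,2.0,-0.6,-1.86,0,0,0],[-1,2.8,-0.8,-1.86,0,0,0],[-1,3.4,-0.95,-1.86,0,0,0],[-1,3.81,-1.0,-1.86,0,0,0],[-1,3.81,-1.0,-1.86,0,0,0],[-1,3.81,-1.0,-1.86,0,0,0]]}}

```text
time: 10.3
position: [0.5506, 0.0086, 0.1205]
orientation: [3.141, 0.001, 1.573]
force: [0.1, -0.1, -1.2]
grip_width: 0.575
```

```bash
python3 - <<'E'
from h import *
f,Q=grab('scene');R=Q.reshape(-1,3)
for lo in np.arange(.08,.15,.01):
    q=R[(R[:,2]>lo)&(R[:,2]<lo+.01)&(abs(R[:,0]-.551)<.06)&(abs(R[:,1]-.009)<.05)];print(lo.round(2),len(q),q.min(0).round(4),q.max(0).round(4)) if len(q) else 0
s=state();print(np.round(s['position'],4),np.round(s['orientation'],3),s['grip_width']*94,s['force']);plan([.5508,.0087,.0310],np.pi/2,s)
E
```

```text
0.09 38 [ 0.5528 -0.0173  0.0919] [0.5793 0.0343 0.0996]
0.1 54 [ 0.5256 -0.0178  0.1001] [0.5811 0.0339 0.1099]
0.11 66 [ 0.5302 -0.0185  0.11  ] [0.5823 0.033  0.1199]
0.12 70 [ 0.5292 -0.0192  0.1205] [0.5875 0.0326 0.1298]
0.13 91 [ 0.5284 -0.0194  0.1305] [0.5932 0.0341 0.1399]
0.14 41 [ 0.5339 -0.017   0.14  ] [0.5935 0.0336 0.1495]
[0.5507 0.0079 0.1204] [3.141e+00 1.000e-03 1.572e+00] 53.464260215788585 [-0.31671    -0.80924162 -1.08789352]
delta [0.018 0.002 1.787] rot [0.004 0.009 0.01 ]
```

Call:
{"fn": "servo_tool", "kwargs": {"deltas": [[-1,0.02,0,0.6,0,0,0],[-1,0.02,0,1.2,0,0,0],[-1,0.02,0,1.5,0,0,0],[-1,0.02,0,1.64,0,0,0],[-1,0.02,0,1.68,0,0,0],[-1,0.02,0,1.71,0,0,0],[-1,0.02,0,1.73,0,0,0],[-1,0.02,0,1.75,0,0,0],[-1,0.02,0,1.76,0,0,0],[-1,0.02,0,1.76,0,0,0]]}}

```text
time: 11.35
position: [0.5508, 0.0088, 0.0326]
orientation: [3.141, 0.001, 1.572]
force: [-0.3, 0.8, -0.7]
grip_width: 0.57
```

Call:
{"fn": "servo_tool", "kwargs": {"deltas": [[-1,0,0,0.008,0,0,0],[-1,0,0,0.016,0,0,0],[-1,0,0,0.022,0,0,0],[-1,0,0,0.026,0,0,0],[-1,0,0,0.026,0,0,0],[0.5,0,0,0.026,0,0,0],[0.5,0,0,0.026,0,0,0],[0.5,0,0,0.026,0,0,0],[0.5,0,0,0.026,0,0,0],[0.5,0,0,0.026,0,0,0]]}}

```text
time: 12.35
position: [0.5508, 0.0088, 0.0312]
orientation: [3.141, 0.001, 1.572]
force: [-0.4, -0.7, 0.5]
grip_width: 0.75
```

```bash
python3 - <<'E'
from h import *
s=state();print(np.round(s['position'],4),np.round(s['orientation'],3),s['time'],s['grip_width']*94,np.round(s['force'],1))
plan([.466,-.322,.13],.1,s)
E
```

```text
[0.5508 0.0088 0.0312] [3.141e+00 1.000e-03 1.572e+00] 12.35 70.47554944681806 [-0.4 -0.7  0.5]
delta [-6.616 -1.701 -1.971] rot [1.2000e-02 2.0000e-03 1.4055e+01]
```

Call:
{"fn": "servo_tool", "kwargs": {"deltas": [[0.5,0,0,-0.6,0,0,0],[0.5,0,0,-1.5,0,0,0],[0.5,0,0,-2.4,0,0,1],[0.5,-0.6,-0.2,-2.4,0,0,2.4],[0.5,-1.2,-0.5,-2.4,0,0,3.8],[0.5,-1.8,-0.8,-2.4,0,0,5.2],[0.5,-2.4,-1.2,-2.4,0,0,6.6],[0.5,-3.0,-1.7,-2.4,0,0,8.0],[0.5,-3.0,-1.7,-2.4,0,0,9.4],[0.5,-3.0,-1.7,-2.4,0,0,10.8]]}}

```text
time: 13.35
position: [0.4653, -0.1422, 0.1515]
orientation: [3.14, -0.0, 0.433]
force: [0.3, 0.2, 0.1]
grip_width: 0.75
```

```bash
python3 - <<'E'
from h import *
from scipy.optimize import least_squares
f,Q=grab('top','t4');g,S=grab('scene','s4')
s=state();print(np.round(s['position'],4),np.round(s['orientation'],3),s['time'])
for n,Z in(('top',Q),('scene',S)):
    A=Z.reshape(-1,3);P=A[(A[:,2]>.007)&(A[:,2]<.03)&(np.hypot(A[:,0]-.54,A[:,1]+.31)<.048)]
    (x,y),r=cv2.minEnclosingCircle(P[:,:2].astype(np.float32));print(n,'disc',x,y,r,len(P),P[:,:2].min(0),P[:,:2].max(0))
    H=A[(A[:,2]>.012)&(A[:,2]<.03)&(A[:,0]>.375)&(A[:,0]<.475)&(abs(A[:,1]+.327)<.03)]
    rr=cv2.minAreaRect(H[:,:2].astype(np.float32));l=cv2.fitLine(H[:,:2].astype(np.float32),1+1,0,.01,.01).ravel()
    print(' handle',np.round(rr[0],4),np.round(rr[1],4),rr[2],'line',l,np.median(H[:,2]))
    for nm,(x,y),zz in(('wide',(.551,.009),.056),('narrow',(.633,.012),.056)):
        p=A[(A[:,2]>.04)&(A[:,2]<zz)&(np.hypot(A[:,0]-x,A[:,1]-y)<.04)];(a,b),r=cv2.minEnclosingCircle(p[:,:2].astype(np.float32));print(' ',nm,round(a,4),round(b,4),round(r,4),p[:,2].max(),len(p))
a=cv2.imread('pics/t4.png')[140:260,160:370];cv2.imwrite('pics/t4c.png',cv2.resize(a,None,fx=3.8,fy=3.8,interpolation=2))
E
```

```text
[ 0.4658 -0.1413  0.1514] [ 3.14  -0.     0.438] 13.45
top disc 0.540748119354248 -0.31210893392562866 0.04706643894314766 534 [ 0.49529523 -0.35599144] [ 0.58592774 -0.27371795]
 handle [ 0.431  -0.3268] [0.087  0.0172] 6.278027534484863 line [ 0.99257135  0.12166385  0.43151727 -0.32649007] 0.02266000624150366
  wide 0.5514 0.0086 0.0272 0.055763948811126784 71
  narrow 0.6327 0.0118 0.0174 0.05550483699841413 42
scene disc 0.5396337509155273 -0.31146034598350525 0.04714621976017952 449 [ 0.49271628 -0.35496317] [ 0.5865141  -0.27342978]
 handle [ 0.432  -0.3286] [0.0873 0.0168] 7.091192245483398 line [ 0.9904644   0.13776886  0.433248   -0.32734847] 0.02077298862970922
  wide 0.553 0.0076 0.0291 0.05459733449495319 140
  narrow 0.6348 0.0108 0.0195 0.05350930915222529 94
```

View pics/t4c.png

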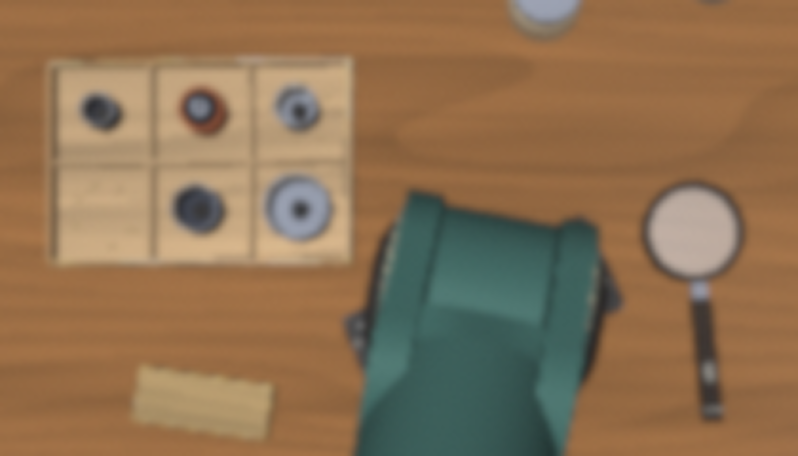

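Both saws stand upright in cells 3 and 0, at crop (298,108) and (299,209). The lens is at crop (693,231), with the handle running to (711,415). Next I'll move above the grip point.

```bash
python3 - <<'E'
from h import *
Q=np.load('top0.npz')['Q'];print(Q[199:203,341:345].reshape(-1,3).mean(0))
plan([.4675,-.322,.07],.122)
E
```

```text
[ 0.54064452 -0.31678818  0.01171472]
delta [-1.503  3.285  1.633] rot [ 0.013 -0.006  3.016]
```

Call:
{"fn": "servo_tool", "kwargs": {"deltas": [[0,-0.4,0.8,0.2,0,0,0.8],[0,-0.8,1.6,0.6,0,0,1.6],[0,-1.2,2.4,1.0,0,0,2.4],[0,-1.5,3.0,1.4,0,0,3.02],[0,-1.5,3.28,1.63,0,0,3.02],[0,-1.5,3.28,1.63,0,0,3.02],[0,-1.5,3.28,1.63,0,0,3.02],[0,-1.5,3.28,1.63,0,0,3.02],[0,-1.5,3.28,1.63,0,0,3.02],[0,-1.5,3.28,1.63,0,0,3.02]]}}

```text
time: 14.45
position: [0.4678, -0.3213, 0.0708]
orientation: [3.14, -0.002, 0.123]
force: [-0.7, 0.7, 0.4]
grip_width: 0.502
```

```bash
python3 - <<'E'
from h import *
f,Q=grab('scene','s5')
s=state();print(np.round(s['position'],4),np.round(s['orientation'],3),s['time'],s['grip_width']*94)
plan([.4675,-.322,.006],.122,s)
a=cv2.imread('pics/s5.png')[160:260,180:320];cv2.imwrite('pics/s5c.png',cv2.resize(a,None,fx=5,fy=5,interpolation=2))
E
```

```text
[ 0.4678 -0.3214  0.0707] [ 3.14e+00 -1.00e-03  1.23e-01] 14.5 47.09178406384635
delta [-0.009  0.01   1.293] rot [ 0.016 -0.014  0.005]
```

View pics/s5c.png

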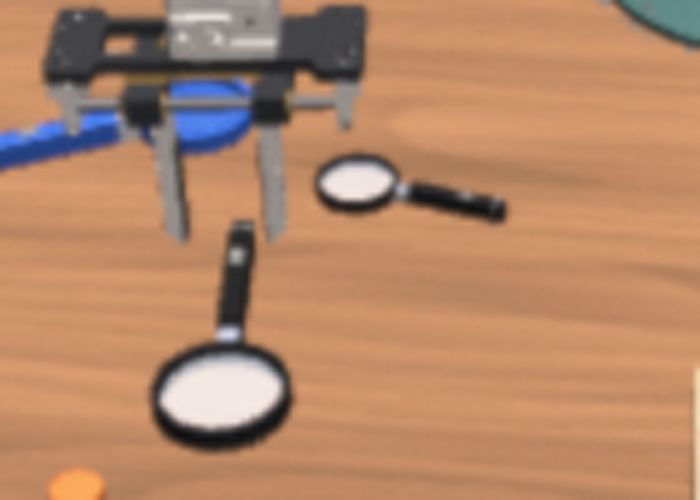

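The fingers straddle the handle at crop (225,240). Descending and closing.

Call:
{"fn": "servo_tool", "kwargs": {"deltas": [[0,0,0,0.5,0,0,0],[0,0,0,0.9,0,0,0],[0,0,0,1.15,0,0,0],[0,0,0,1.27,0,0,0],[0,0,0,1.29,0,0,0],[-1,0,0,1.29,0,0,0],[-1,0,0,1.29,0,0,0],[-1,0,0,1.29,0,0,0],[-1,0,0,1.29,0,0,0],[-1,0,0,1.29,0,0,0]]}}

```text
time: 15.5
position: [0.4681, -0.3217, 0.0066]
orientation: [3.139, -0.002, 0.122]
force: [-0.7, -0.7, 3.1]
grip_width: 0.168
```

Call:
{"fn": "servo_tool", "kwargs": {"deltas": [[-1,0,0,0,0,0,0],[-1,0,0,0,0,0,0],[-1,0,0,-0.2,0,0,0],[-1,0,0,-0.6,0,0,0],[-1,0,0,-1.2,0,0,0],[-1,0,0,-1.8,0,0,0],[-1,0,0,-2.4,0,0,0],[-1,0,0,-2.8,0,0,0],[-1,0,0,-3.0,0,0,0],[-1,0,0,-3.0,0,0,0]]}}

```text
time: 16.5
position: [0.4681, -0.3217, 0.1578]
orientation: [3.138, -0.003, 0.122]
force: [-0.5, 0.0, -1.9]
grip_width: 0.171
```

```bash
cat > mag.py <<'E'
from h import *
def lens(s,n,name):
    f,Q=grab(n,name);R=Ro.from_euler('xyz',s['orientation']);p=np.array(s['position'])
    A=Q.reshape(-1,3);x=R.apply([1,0,0]);c=p+.075*x;c[2]=p[2]+.006
    P=A[(np.hypot(A[:,0]-c[0],A[:,1]-c[1])<.055)&(abs(A[:,2]-c[2])<.03)&((A-p)@x>.032)]
    U,S,V=np.linalg.svd(P-P.mean(0),full_matrices=False);nn=V[2]*np.sign(V[2,2])
    (a,b),r=cv2.minEnclosingCircle(P[:,:2].astype(np.float32))
    print(n,len(P),'circ',round(a,4),round(b,4),round(r,4),'median',np.median(P,0).round(4),'z5-95',np.percentile(P[:,2],[5,95]).round(4),'normal',nn.round(3),'sag along x',np.polyfit((P-p)@x,P[:,2],1).round(4))
    q=P[:,:2];print('   ext',q.min(0).round(4),q.max(0).round(4))
E
python3 - <<'E'
from mag import *
s=state();print(np.round(s['position'],4),np.round(s['orientation'],3),s['time'],s['grip_width']*94,np.round(s['force'],1),np.round(s['wrist_torque'],2))
lens(s,'scene','s6');lens(s,'top','t6')
a=cv2.imread('pics/s6.png')[110:260,150:350];cv2.imwrite('pics/s6c.png',cv2.resize(a,None,fx=4,fy=4,interpolation=2))
E
```

```text
[ 0.4681 -0.3217  0.1578] [ 3.138e+00 -3.000e-03  1.220e-01] 16.5 16.11479453178547 [-0.5  0.  -1.9] [ 0.02  0.07 -0.09]
scene 556 circ 0.5428 -0.3121 0.0442 median [ 0.5473 -0.3117  0.1614] z5-95 [0.1554 0.1674] normal [0.027 0.005 1.   ] sag along x [-0.0267  0.1638]
   ext [ 0.4999 -0.3535] [ 0.587  -0.2706]
top 476 circ 0.541 -0.3117 0.0424 median [ 0.5513 -0.3006  0.1616] z5-95 [0.1561 0.1682] normal [-0.02  -0.032  0.999] sag along x [0.0094 0.161 ]
   ext [ 0.5014 -0.3453] [ 0.5826 -0.2699]
```

View pics/s6c.png

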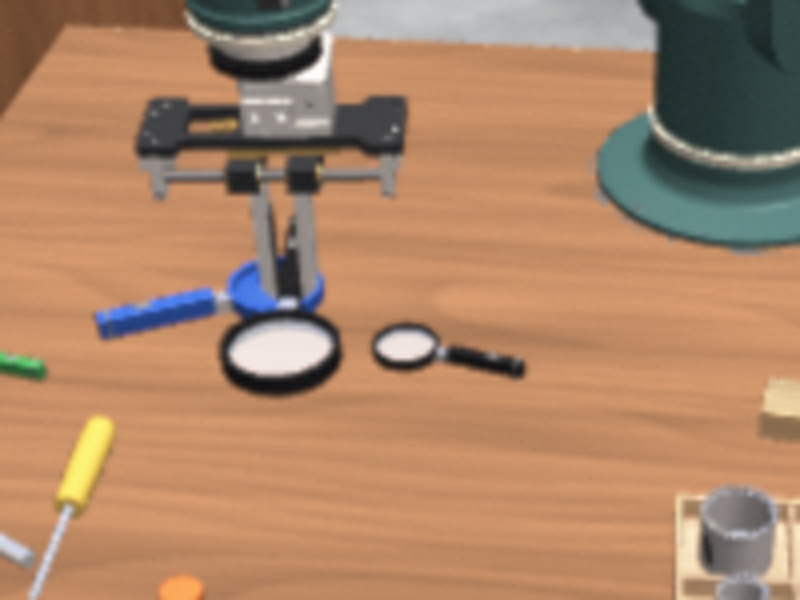

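The magnifier is held by its handle and looks level at crop (280,350). The lens sits 74 to 75 mm ahead of the TCP, and its centre is about 1.4 mm above TCP height.

```bash
python3 - <<'E'
from h import *
s=state();plan([.4773,-.001,.169],.122,s);print(s['position'])
E
```

```text
delta [ 0.98  -6.331 -0.273] rot [ 0.015 -0.01   0.003]
[ 0.46733085 -0.32120332  0.15578903]
```

Call:
{"fn": "servo_tool", "kwargs": {"deltas": [[-1,0.03,-0.2,-0.25,0,0,0],[-1,0.08,-0.55,-0.35,0,0,0],[-1,0.16,-1.05,-0.35,0,0,0],[-1,0.24,-1.6,-0.35,0,0,0],[-1,0.33,-2.15,-0.35,0,0,0],[-1,0.42,-2.7,-0.35,0,0,0],[-1,0.5,-3.25,-0.35,0,0,0],[-1,0.58,-3.75,-0.35,0,0,0],[-1,0.63,-4.1,-0.35,0,0,0],[-1,0.65,-4.2,-0.35,0,0,0]]}}

```text
time: 17.6
position: [0.4737, -0.1057, 0.1732]
orientation: [3.14, -0.001, 0.126]
force: [-0.8, -0.4, -1.4]
grip_width: 0.167
```

Call:
{"fn": "servo_tool", "kwargs": {"deltas": [[-1,0,0,0,0,0,0],[-1,0,0,0,0,0,0],[-1,0,0,0,0,0,0],[-1,0,0,0,0,0,0],[-1,0,0,0,0,0,0],[-1,0,0,0,0,0,0],[-1,0,0,0,0,0,0],[-1,0,0,0,0,0,0],[-1,0,0,0,0,0,0],[-1,0,0,0,0,0,0]]}}

```text
time: 18.6
position: [0.4738, -0.1057, 0.1733]
orientation: [3.14, -0.001, 0.126]
force: [-0.5, 0.4, -1.0]
grip_width: 0.169
```

```bash
python3 - <<'E'
from h import *
s=state();print(np.round(s['position'],4),np.round(s['orientation'],3),s['grip_width']*94,s['time'])
plan([.4773,-.001,.169],.122,s)
E
```

```text
[ 0.4738 -0.1057  0.1733] [ 3.14e+00 -1.00e-03  1.26e-01] 15.8818247717765 18.6
delta [ 0.333 -2.069  0.083] rot [ 0.012 -0.012  0.038]
```

Call:
{"fn": "servo_tool", "kwargs": {"deltas": [[-1,0.03,-0.2,0.08,0,0,0],[-1,0.1,-0.6,0.08,0,0,0],[-1,0.18,-1.1,0.08,0,0,0.04],[-1,0.26,-1.6,0.08,0,0,0.04],[-1,0.31,-1.95,0.08,0,0,0.04],[-1,0.33,-2.07,0.08,0,0,0.04],[-1,0.33,-2.07,0.08,0,0,0.04],[-1,0.33,-2.07,0.08,0,0,0.04],[-1,0.33,-2.07,0.08,0,0,0.04],[-1,0.33,-2.07,0.08,0,0,0.04]]}}

```text
time: 19.6
position: [0.4771, -0.0017, 0.1691]
orientation: [3.14, -0.001, 0.121]
force: [-0.5, 0.6, -2.0]
grip_width: 0.168
```

```bash
python3 - <<'E'
from mag import *
s=state();print(np.round(s['position'],4),np.round(s['orientation'],3),s['time'],s['grip_width']*94)
lens(s,'scene','s7');lens(s,'top','t7');plan([.4773,-.001,.169],.122)
# scriber again, averaged over several frames
Z=[]
for i in range(6):
    f,Q=grab('scene');R=Q[250:350,375:430].reshape(-1,3);R=R[(R[:,2]>.14)&(R[:,2]<.2)&(R[:,0]<.82)];Z.append(R)
Z=np.vstack(Z)
for lo in np.arange(.76,.82,.01):
    q=Z[(Z[:,0]>lo)&(Z[:,0]<lo+.01)];print(lo.round(2),len(q),np.percentile(q[:,2],[10,50,90]).round(4) if len(q) else '')
b=cv2.imread('pics/s7.png')[150:310,280:440];t=cv2.imread('pics/t7.png')[130:230,160:280]
o=np.zeros((560,800,3),np.uint8);o[:480,:480]=cv2.resize(b,(480,480),interpolation=2);o[:264,482:798]=cv2.resize(t,(316,264),interpolation=2);cv2.imwrite('pics/f7.png',o)
E
```

```text
[ 0.4771 -0.0017  0.1691] [ 3.14e+00 -1.00e-03  1.21e-01] 19.6 15.786668040550872
scene 608 circ 0.5529 0.0089 0.0439 median [0.5561 0.0073 0.1726] z5-95 [0.1656 0.1787] normal [ 0.033 -0.002  0.999] sag along x [-0.0325  0.1753]
   ext [ 0.5098 -0.0345] [0.5967 0.0473]
top 232 circ 0.5554 0.0064 0.0413 median [0.5736 0.0086 0.175 ] z5-95 [0.1686 0.1811] normal [-0.078  0.029  0.997] sag along x [0.0309 0.1718]
   ext [ 0.5407 -0.0339] [0.5899 0.0463]
delta [ 0.005 -0.008  0.002] rot [ 0.012 -0.012 -0.01 ]
0.76 24 [0.1693 0.1703 0.1727]
0.77 71 [0.1692 0.1708 0.1724]
0.78 83 [0.1702 0.1714 0.1731]
0.79 44 [0.1695 0.1717 0.1731]
0.8 0 
0.81 0
```

View pics/f7.png

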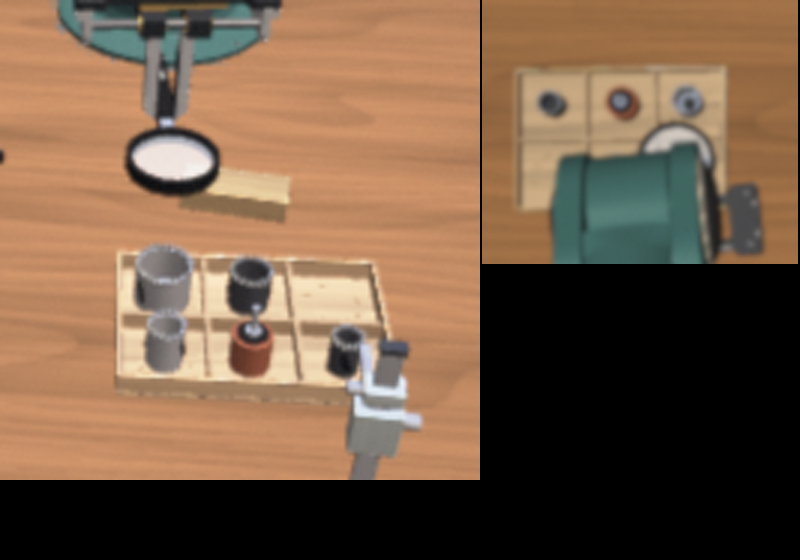

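The lens is over the wide saw and everything else is in place. The scene view's slope needs checking against the magnifier lying flat in the first frame.

```bash
python3 - <<'E'
from mag import *
def st(Q,p,yaw):
    x=np.array([np.cos(yaw),np.sin(yaw),0]);y=np.array([-x[1],x[0],0]);A=Q.reshape(-1,3)-p
    a,b=A@x,A@y;m=(np.hypot(a-.0745,b)<.034)&(abs(A[:,2]-.004)<.02);P=np.c_[a,b,np.ones_like(a)][m]
    return np.linalg.lstsq(P,A[m][:,2],rcond=None)[0][:2].tolist()+[np.median(A[m][:,2]),m.sum()]
s=state();p=np.array(s['position'])
print('rest',np.round(st(np.load('scene0.npz')['Q'],[.4681,-.3217,.0066],.122),4))
print('held',np.round(np.mean([st(grab('scene')[1],[.4773,-.001,.169],.122) for _ in range(6)],0),4))
print(p,s['grip_width'],np.abs(s['qd']).max(),s['force'])
E
```

```text
rest [1.68e-02 1.00e-02 3.00e-03 2.57e+02]
held [-1.700000e-03 -8.000000e-04  3.200000e-03  2.821667e+02]
[ 0.47710374 -0.0009837   0.16912108] 0.16296785219871776 0.0015399183797113786 [-1.0164543   0.86248809 -1.12131596]
```

```bash
python3 -c "
from h import *
finish_job();print(state()['time'])"
```

```text
the job is handed in; nothing more can be done
the job is handed in; nothing more can be done
```

The job is handed in at about 20 s of robot time, with both saws in the tray and the magnifier held over the wide one.

- **Saws:** the narrow saw stands teeth up in cell 3 and the wide saw in cell 0. I lowered each to touchdown height before opening the gripper. The last pictures show both upright.
- **Magnifier:** the larger black one is held by its handle with the lens over the wide saw. From the arm pose, the lens centre is within about 1 mm of the saw's axis. It sits at z ≈ 0.1705 m, against 0.170–0.1715 m measured for the scriber tip.
- **Lens level:** the glass is level to about 0.1° (scene camera, six frames).
- **Other things:** the gauge, the other tools in the tray and the objects on the bench look undisturbed in the pictures. I did not measure their positions again.

**Checks that disagreed:**
- My first grip on the narrow saw was 7 mm off centre because the arm was still moving. I opened, re-centred and gripped again before lifting.
- A fit that included the lens rim suggested a tilt of about 2°, with opposite signs in the two cameras. I took that as edge bias, because the fit on the glass alone came out level. The same glass-only fit on one frame of the magnifier lying flat read about 1° off, so that check is good to roughly 1°.
- The last camera fits put the lens centre 2 to 5 mm from the target. The top view of it was partly blocked by the arm, so I relied on the arm pose.

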